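# Feel out a blind spacer and hold it hole-up

### The job

At the repair bench, pick up the square aluminium spacer and find its blind hole by feel: push the spacer, level, over the feeler jig's pin until the pin comes up against the bottom of the hole. Draw it off again, turn it so that the hole points straight up, and finish still holding it like that in the gripper, motionless, at least 10 cm clear of the bench and touching nothing else, ready for an insert to be dropped in; leave the drive, the fan and the screw bowl where they are.

Things in the scene. Friction and masses are not known exactly. Their poses are not given: they have to be found in the camera images.
- spacer: Loose square aluminium spacer, 60 mm long, 32 x 32 mm in section, about 140 g (varies), lying on the bench at any yaw. Origin at the centre of the block; its x axis runs along the length towards the end with the hole, y and z are square to the flat sides. The other end (x = -30 mm) is plain and solid.
- spacer_mouth (a point): Centre of the mouth of the spacer's round blind hole, in the end face 30 mm from the spacer's centre along its x axis. The hole is 20 mm in diameter and 35 mm deep, so its bottom lies 5 mm past the spacer's centre (spacer x = -5 mm). Axes as the spacer's.
- jig: Feeler jig screwed to the bench; place and yaw vary. Origin on the bench surface. Grey base plate x -115 to +65 mm, 70 mm wide, 8 mm thick; blue post x +30 to +54 mm, 44 mm wide, top at 52 mm; a steel pin 12 mm in diameter sticks 45 mm out of the post in the jig's -x direction, at y = 0, axis 41 mm above the bench. Jig z is up.
- rail (a point): Middle of the jig's black rail, on its top face, 25 mm above the bench at jig x = -60 mm; axes as the jig's. The rail is 20 mm wide and runs along jig x from -110 to +30 mm. A spacer lying flat along it has its axis level with the pin and overhangs 6 mm on each side, so it can rest there and be gripped by its sides.
- pin_tip (a point): Centre of the pin's free end: jig x = -15 mm, y = 0, 41 mm above the bench; axes as the jig's. Put the spacer's hole end first (spacer x along jig x), pushing in jig +x: the pin meets the hole bottom with the spacer's centre at jig x = -10 mm, 10 mm short of the post. Plain end first it stops 45 mm short of the post.
- drive: Bystander: loose flat aluminium disk drive, 70 x 100 x 10 mm. Origin at the centre of its underside. Leave alone.
- fan: Bystander: loose black cooling fan, 60 x 60 x 20 mm. Origin at the centre of its underside. Leave alone.
- tin: Bystander: loose small steel screw bowl, 64 mm across the rim, 30 mm high. Origin at the centre of its underside. Leave alone.
Things that resemble listed ones, but are neither listed nor needed, are in the scene too. What is meant by the jig is not red, and is the larger of those in its own colour.

How it is judged:
By the outcome, as a careful person would: the job done as asked, in the order asked, and still so for the second after the job is handed in, while the arm keeps its last pose, push and grip.
It also fails if it takes over 61 s, if anything falls off the work surface, if the arm or the gripper's body presses on something with over 40 N, if the wrist force passes 120 N, or if a joint passes its speed limit or range.

### The arm

A 6-joint arm with a two-finger parallel gripper is mounted at the origin on the work surface. World frame = base frame: x ahead of the robot, y to its left, z up, the work surface at z = 0. Lengths are in m, angles in rad, forces in N, time in s.
With the tool pointing down it reaches from about 0.3 to 0.875 m from the base axis. Payload 6.4 kg.
Tool frame: the origin (TCP) lies between the finger pads; the fingertips stand 11 mm ahead of it and the grasp point (between the pads) lies 8 mm behind it (ctrl.tcp_to_tips is the y of the fingertips in the tool frame, in m); y points along the fingers, x is the direction in which the jaws open and shut, and the axes are right-handed (so a half turn about y gives the same grasp; the last joint's range is limited). The gripper opens to 85 mm and grips with 20 to 120 N. Pads are 22 mm wide; open, the fingers measure 114 mm over their backs; the gripper's body (76 mm by 85 mm) begins 54 mm behind the grasp point. The pads swing forward as they close: fully open they stand 13 mm farther back than shut.
Start: joints at [1.032, 0.181, 1.607, -0, 1.354, -0.206], TCP at [0.188, 0.543, 0.242] pointing down, gripper open.
Joint ranges: [-2.99, 2.99], [-0.89, 2.07], [0.3, 2.58], [-1.14, 4.28], [0, 2.63], [-3.12, 3.12]. Speed limits (rad/s): [2.57, 2.57, 3.01, 3.14, 3.14, 3.14].

### API

Orientations are given as a unit quaternion [w, x, y, z].
In Python, from bench import ctrl gives the robot as it stands.
- The arm moves only by the tool apply_moves, never from a script. Its argument "plan" is text: rows parted by semicolons, each of 7 numbers parted by spaces: the shift along the tool's x, y, z each as a share of 0.05 m, from -1 to 1, then the turn, a rotation vector about the tool's x, y, z each as a share of 0.12 rad, from -1 to 1, then the opening, from 0 (shut) to 1 (fully open). In form: dx dy dz wx wy wz claw; .... A call has exactly 5 rows; each row shifts and turns the commanded pose from where the row before left it, along the tool's axes as they then stand; what a row does not reach is not made up. A row lasts 1/10 s, in which the tool goes at most 50 mm and 8.59 degrees, less where a joint would pass 70% of its speed; a pose out of reach is approached as far as the arm can. A call with a number of a shift or a turn outside -1 to 1 is refused whole. A call with a gripper value outside its range is refused whole. The fingers move at their own pace and stop on an object; the grip force is fixed at half the most. Time passes only in rows, so rows that do not move let the fingers close, or fill a call up. It gives the time, the measured TCP pose, the force and the opening at its end, in the units of the state.
- ctrl.get_obs(): the state, without advancing time (a new reading comes with each control period).
- ctrl.camera(name): name is "scene" or "top" or "wrist"; returns the picture (480x640x3 uint8, red, green, blue); there is no depth.
- ctrl.get_calibration(name): a dict with "intrinsics" (3x3 intrinsics, pixels), "k1" (the pictures are not rectified: a ray, as slopes to the right and down, at radius r is drawn at 1 + k1 r^2 times it, then the intrinsics apply), "R" (3x3) and "t" (3): a world point X has camera coordinates R X + t. Camera axes: x right, y down, z forward; pixel columns grow to the right and rows downward; lengths in m; the calibration is good to about 2 mm. A picture is of the moment at which its call begins: read the wrist's pose just before it. get_calibration takes no time and is no camera call; for the wrist camera it gives the pose at the moment of the call.
- ctrl.hand_in(): hands the job in, once; it reports no verdict.
Trained networks look in the newest picture that a camera, given by its name, has taken for a name from the list of things; names that differ only in an ending like _2 or _b are one class to them, and where a whole thing is asked for, a point or a joint stands for the part that bears it (a point fixed in the world has none). Each returns a list of dicts, best first, with "score" (0 to 1); they miss things now and then, are a little off and sometimes report something else, mostly with a low value. They report only what shows in the picture. A call takes as long as a camera call. They do not tell look-alikes from the thing itself.
- ctrl.recognise(camera, target): "point" ([x, y, z] in m, in world coordinates, good to about 4 mm: the middle of the surface that is visible of it).
The state is a dict: "time_s": time; "q": joint angles; "dq": joint speeds; "joint_efforts": joint torques, N m; "eef_pos": TCP position; "eef_rot": TCP orientation; "wrist_force": force on the tool from outside, world axes, zero at the start; "torque": the same for the moment, N m; "opening": opening from 0.0 (shut) to 1.0 (fully open).
Only numpy, scipy, OpenCV 4.12 (cv2) and the standard library are available. Lean on these libraries where they do the work, as an engineer would, in place of code of your own. Each camera call takes 0.05 s, during which the arm holds its last target.

## Working session

There is one attempt and no reset: what is moved stays moved. The work goes in short steps, Python scripts to look and compute and a tool call to move; the robot and the scene stay as the last step left them, time stands still between calls to the robot, and variables do not carry over. Pictures are saved under pics/ and viewed, and the job is handed in when it is done.

Besides the shell and the picture viewer there is one more tool, called after ">>>" as a command line: name --argument value ..., lists and objects as JSON in quotes. apply_moves: Moves the arm, as the interface text tells. Shift numbers are shares of 0.05 m and turn numbers shares of 0.12 rad, none past 1 either way. Its arguments: {"type":"object","properties":{"plan":{"type":"string"}},"required":["plan"]}

```bash
ls; mkdir -p pics
python3 - <<'E'
from bench import ctrl
import cv2,numpy as np
o=ctrl.get_obs()
for k,v in o.items(): print(k,np.round(v,4))
print(ctrl.tcp_to_tips)
for c in ["scene","top"]:
    im=ctrl.camera(c); cv2.imwrite(f"pics/{c}0.png",im[:,:,::-1])
    for t in ["spacer","spacer_mouth","jig","rail","pin_tip","drive","fan","tin"]:
        print(c,t,[(np.round(d["point"],3).tolist(),round(d["score"],2)) for d in ctrl.recognise(c,t)])
print(ctrl.get_obs()["time_s"])
E
```

```text
pics
time_s 0.0
q [ 1.0317  0.1816  1.6081 -0.      1.3538 -0.2063]
dq [ 0.0012 -0.     -0.0004 -0.0028  0.0003  0.0016]
joint_efforts [-1.70000e-03 -4.44870e+01 -3.51342e+01 -4.00000e-04  9.00000e-03
  0.00000e+00]
eef_pos [0.1875 0.543  0.2413]
eef_rot [-0.5756  0.5762  0.4097 -0.4109]
wrist_force [-0.5318 -0.025  -0.5376]
torque [ 0.0042  0.0025 -0.0744]
opening 0.9948
0.011
scene spacer [([0.534, -0.166, 0.034], 0.95)]
scene spacer_mouth [([0.536, -0.17, 0.032], 0.8)]
scene jig [([0.751, 0.221, 0.008], 0.8), ([0.534, -0.166, 0.031], 0.74), ([0.603, -0.02, 0.013], 0.62)]
scene rail [([0.606, -0.018, 0.01], 0.97), ([0.559, 0.182, 0.009], 0.92), ([0.751, 0.223, 0.005], 0.92)]
scene pin_tip [([0.748, 0.224, 0.009], 0.89), ([0.554, 0.185, 0.014], 0.7), ([0.604, -0.014, 0.014], 0.61)]
scene drive [([0.78, 0.01, 0.012], 0.65)]
scene fan [([0.535, -0.325, 0.022], 0.88)]
scene tin [([0.575, 0.366, 0.019], 0.9)]
top spacer [([0.523, -0.158, 0.029], 0.8)]
top spacer_mouth [([0.525, -0.16, 0.03], 0.9)]
top jig [([0.584, -0.007, 0.011], 0.67), ([0.536, 0.185, 0.007], 0.6), ([0.742, 0.227, 0.002], 0.6)]
top rail [([0.585, -0.008, 0.008], 0.89), ([0.744, 0.226, 0.006], 0.7), ([0.54, 0.185, 0.01], 0.63), ([0.783, 0.014, 0.012], 0.32)]
top pin_tip [([0.537, 0.186, 0.008], 0.85), ([0.742, 0.226, 0.005], 0.79), ([0.586, -0.008, 0.009], 0.7)]
top drive [([0.784, 0.015, 0.01], 0.61)]
top fan [([0.53, -0.317, 0.022], 0.68)]
top tin [([0.584, 0.361, 0.015], 0.84)]
0.9
```

View pics/scene0.png

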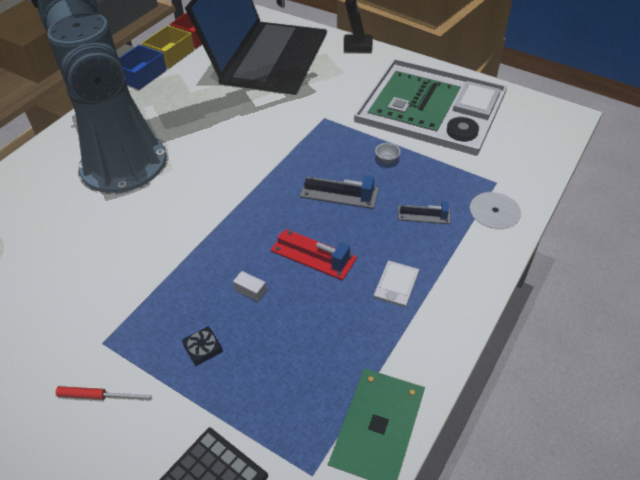

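View pics/top0.png

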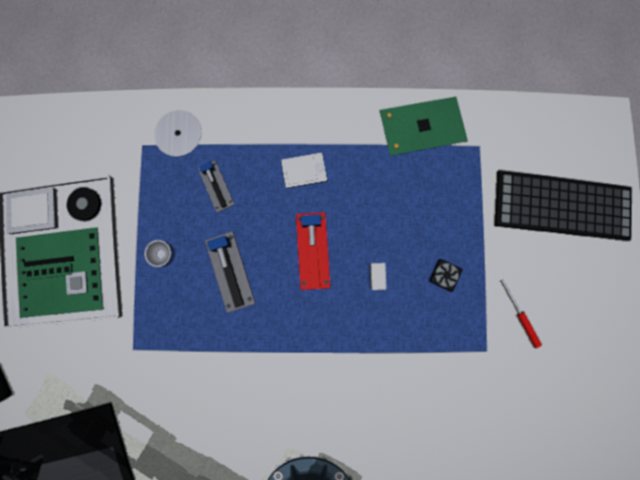

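Candidates for the jig in the scene picture are the red one (315,253), the small grey one (425,213) and the large grey one (340,190). In the top picture the large one is at (230,272), and that is the one to use. The spacer is at scene (250,286) and top (378,276), and nothing else resembles it. Next I'll check close crops and fit the outlines.

```bash
cat > h.py <<'E'
from bench import ctrl
import cv2,numpy as np
from scipy.spatial.transform import Rotation as Rn
def proj(c,P,cal=None):
    cal=cal or ctrl.get_calibration(c)
    X=np.atleast_2d(P)@np.array(cal["R"]).T+np.array(cal["t"])
    s=X[:,:2]/X[:,2:]; s=s*(1+cal["k1"]*(s**2).sum(1,keepdims=True))
    K=np.array(cal["intrinsics"]); return s@K[:2,:2].T+K[:2,2]
def back(c,uv,z,cal=None):
    cal=cal or ctrl.get_calibration(c)
    K=np.array(cal["intrinsics"]); uv=np.atleast_2d(uv).astype(float)
    s=cv2.undistortPoints(uv.reshape(-1,1,2),K,np.array([cal["k1"],0,0,0.])).reshape(-1,2)
    R=np.array(cal["R"]);t=np.array(cal["t"])
    d=np.c_[s,np.ones(len(s))]@R; o=-R.T@t
    return o+d*((z-o[2])/d[:,2])[:,None]
E
python3 - <<'E'
from h import *
a=cv2.imread("pics/scene0.png");b=cv2.imread("pics/top0.png")
def crop(im,x,y,w,h): return cv2.resize(im[y:y+h,x:x+w],(400,300),interpolation=cv2.INTER_CUBIC)
cv2.imwrite("pics/crops.png",np.vstack([np.hstack([crop(a,220,260,64,48),crop(a,290,160,100,75)]),np.hstack([crop(b,346,252,64,48),crop(b,180,234,100,75)])]))
for c in ["scene","top"]:
    cal=ctrl.get_calibration(c); print(c,np.round(cal["intrinsics"],1).tolist(),cal["k1"],np.round(-np.array(cal["R"]).T@cal["t"],3))
E
```

```text
scene [[605.1, 0.0, 323.1], [0.0, 605.1, 243.8], [0.0, 0.0, 1.0]] -0.07708180681695113 [ 1.074 -0.709  1.025]
top [[446.2, 0.0, 318.3], [0.0, 446.2, 235.4], [0.0, 0.0, 1.0]] -0.11054683753557888 [ 0.507 -0.022  1.053]
```

View pics/crops.png

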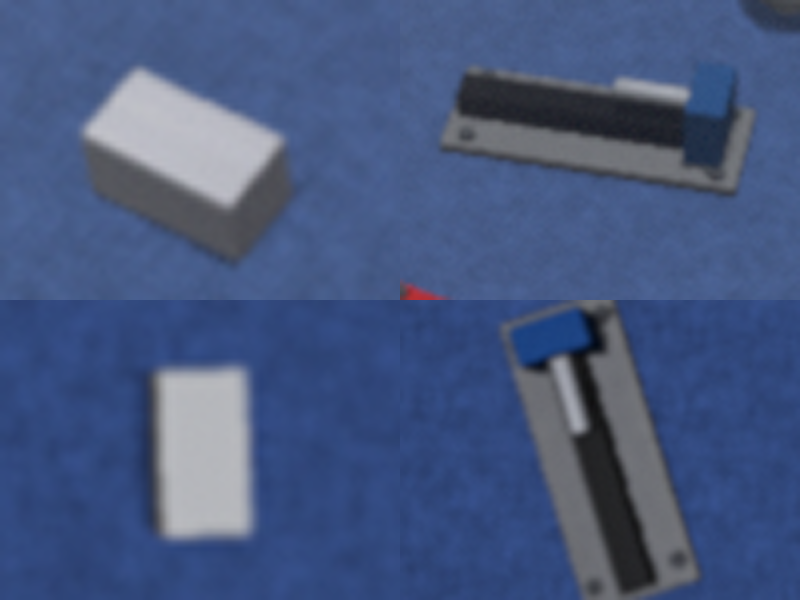

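The scene crop shows the spacer's far (+x) end as plain, so its hole end seems to face the robot. The large grey jig has its blue post at the far end and a yaw of about 17°. Next I need the tool geometry and where the wrist camera sits.

```bash
cat >> h.py <<'E'
def pose():
    o=ctrl.get_obs(); q=o["eef_rot"]; return np.array(o["eef_pos"]),Rn.from_quat([q[1],q[2],q[3],q[0]]),o
def delta(P,R):
    "tool-frame shift and rotvec to target, in shares"
    p,r,o=pose(); 
    return np.round(r.inv().apply(np.array(P)-p)/.05,2), np.round((r.inv()*R).as_rotvec()/.12,2)
def down(yaw):
    "tool pointing down; tool x axis at this yaw in the world"
    x=np.array([np.cos(yaw),np.sin(yaw),0]); y=np.array([0,0,-1.]); return Rn.from_matrix(np.c_[x,y,np.cross(x,y)])
E
python3 - <<'E'
from h import *
p,r,o=pose(); print(np.round(r.as_matrix(),3))
x=r.as_matrix()[:,0]; print("yaw of tool x",np.arctan2(x[1],x[0]))
cal=ctrl.get_calibration("wrist"); C=-np.array(cal["R"]).T@cal["t"]
print("cam in tool",r.inv().apply(C-p), "axis", r.inv().apply(np.array(cal["R"])[2]),"camx",r.inv().apply(np.array(cal["R"])[0]),cal["intrinsics"][0])
# blob rects
for c,z in [("top",.032),("scene",.032)]:
    im=cv2.imread(f"pics/{c}0.png"); 
    u=proj(c,[[.53,-.16,.032]])[0].astype(int); x0,y0=u-25
    w=im[y0:y0+50,x0:x0+50]; m=(w.min(2)>(165 if c=="top" else 165)).astype(np.uint8)
    cs,_=cv2.findContours(m,cv2.RETR_EXTERNAL,cv2.CHAIN_APPROX_NONE); k=max(cs,key=cv2.contourArea)
    rr=cv2.boxPoints(cv2.minAreaRect(k))+[x0,y0]; B=back(c,rr,z); print(c,np.round(rr,1).tolist(),np.round(B,3).tolist(),B.mean(0), [np.linalg.norm(B[i]-B[i-1]) for i in range(4)],[np.arctan2(*(B[i]-B[i-1])[[1,0]]) for i in range(4)])
E
```

```text
[[ 0.327 -0.    -0.945]
 [ 0.945  0.     0.327]
 [-0.    -1.     0.   ]]
yaw of tool x 1.2379401161966026
cam in tool [-0.00042083 -0.13236727  0.07535871] axis [ 6.03569866e-04  9.54685121e-01 -2.97617129e-01] camx [ 9.99999571e-01 -3.67048143e-04  8.50603616e-04] [373.88649794   0.         316.79082785]
top [[372.0, 264.0], [384.0, 264.0], [384.0, 288.0], [372.0, 288.0]] [[0.556, -0.145, 0.032], [0.556, -0.172, 0.032], [0.501, -0.172, 0.032], [0.501, -0.144, 0.032]] [ 0.52848793 -0.15820867  0.032     ] [np.float64(0.054739529093712484), np.float64(0.027611879532408186), np.float64(0.054784663677199745), np.float64(0.027476902228881717)] [np.float64(-0.006608560540278628), np.float64(-1.568330487576926), np.float64(3.132527023261311), np.float64(1.5716700690279586)]
scene [[233.6, 280.8], [239.2, 269.6], [263.6, 281.8], [258.0, 293.0]] [[0.5, -0.173, 0.032], [0.492, -0.143, 0.032], [0.555, -0.143, 0.032], [0.561, -0.172, 0.032]] [ 0.52685619 -0.15751892  0.032     ] [np.float64(0.06172288354914378), np.float64(0.030784552593143662), np.float64(0.0627644178991807), np.float64(0.030023776113296555)] [np.float64(-3.124853292158948), np.float64(1.8318290856783637), np.float64(0.008163611503007548), np.float64(-1.3390173712880724)]
```

Run:
```python
from h import *
d,w=delta([.50,.185,.2],down(np.pi/2)); print(d,w)
```

```text
[-4.74  0.85 -8.24] [-0.   -2.77  0.  ]
```

>>> apply_moves --plan "-0.47 0.08 -0.82 0 0 0 1;-0.47 0.08 -0.82 0 0 0 1;-0.47 0.08 -0.82 0 0 0 1;-0.47 0.08 -0.82 0 0 0 1;-0.47 0.08 -0.82 0 0 0 1"

```text
time_s: 1.4
eef_pos: [0.3441, 0.364, 0.2224]
eef_rot: [-0.576, 0.576, 0.411, -0.41]
wrist_force: [0.6, 0.8, 0.0]
opening: 0.998
```

>>> apply_moves --plan "-0.47 0.08 -0.82 0 0 0 1;-0.47 0.08 -0.82 0 0 0 1;-0.47 0.08 -0.82 0 0 0 1;-0.47 0.08 -0.82 0 0 0 1;-0.47 0.08 -0.82 0 0 0 1"

```text
time_s: 1.9
eef_pos: [0.4997, 0.1857, 0.2024]
eef_rot: [-0.576, 0.576, 0.41, -0.41]
wrist_force: [-0.4, -0.0, -0.7]
opening: 0.998
```

>>> apply_moves --plan "0 0 0 0 -0.9 0 1;0 0 0 0 -0.9 0 1;0 0 0 0 -0.97 0 1;0 0 0 0 0 0 1;0 0 0 0 0 0 1"

```text
time_s: 2.4
eef_pos: [0.4986, 0.1875, 0.2023]
eef_rot: [-0.501, 0.501, 0.499, -0.499]
wrist_force: [0.1, -0.2, -0.3]
opening: 0.999
```

Run:
```python
from h import *
import json
p,r,o=pose(); print(p,np.round(r.as_matrix(),3).tolist(),np.round(o["q"],3),o["time_s"])
cal=ctrl.get_calibration("wrist"); im=ctrl.camera("wrist")[:,:,::-1]; cv2.imwrite("pics/w1.png",im)
json.dump({k:np.array(v).tolist() for k,v in cal.items()},open("w1.json","w"))
```

```text
[0.49858323 0.18746095 0.20233227] [[0.003, 0.0, -1.0], [1.0, 0.0, 0.003], [0.0, -1.0, -0.0]] [ 0.137  0.126  1.753  0.     1.262 -1.431] 2.4
```

View pics/w1.png

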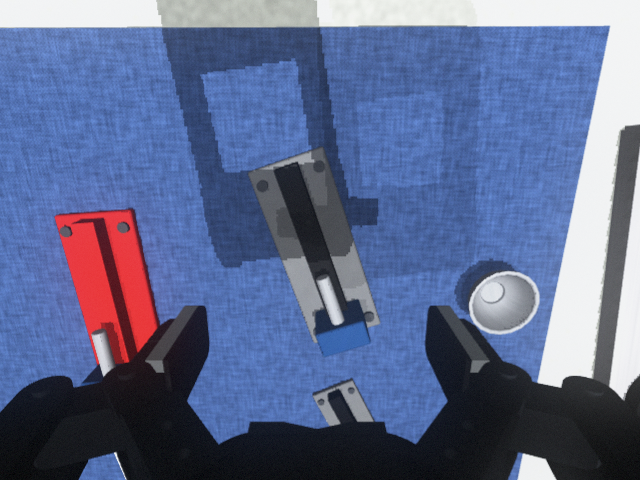

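Run:
```python
import cv2
a=cv2.imread("pics/w1.png"); cv2.imwrite("pics/w1c.png",cv2.resize(a[140:360,235:395],(436*1,600),interpolation=cv2.INTER_CUBIC))
```

```text
(no output)
```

View pics/w1c.png

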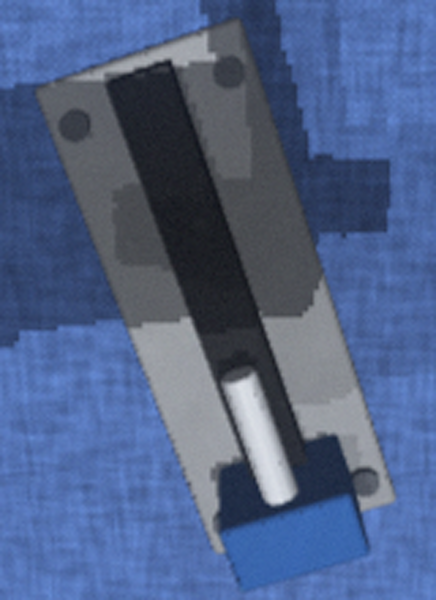

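```bash
cat > fit.py <<'E'
from h import *
from scipy.optimize import least_squares
def fit(obs,x0,c="wrist",cal=None):
    M=np.array([o[:3] for o in obs])/1000; U=np.array([o[3:] for o in obs])
    def f(v):
        return proj(c,Rn.from_euler("z",v[2]).apply(M)+[v[0],v[1],0],cal)-U
    s=least_squares(lambda v:f(v).ravel(),x0,loss="soft_l1"); return s.x,f(s.x)
E
python3 - <<'E'
from fit import *
import json
cal=json.load(open("w1.json"))
P=[(-115,-35,8,37,92),(-115,35,8,240,18),(65,35,8,395,500),(-110,-10,25,107,85),(-110,10,25,171,63),(30,-22,52,218,530),(30,22,52,353,492),(54,-22,52,242,592),(54,22,52,368,550),(-15,0,41,238,376)]
obs=[(*p[:3],p[3]/2.727+235,p[4]/2.727+140) for p in P]
x,e=fit(obs,[.55,.18,.3],cal=cal); print(x,np.round(e,1).tolist())
pr=lambda X: Rn.from_euler("z",x[2]).apply(np.array(X))+[x[0],x[1],0]
print("pintip",pr([-.015,0,.041]),"seat",pr([-.010,0,.041]))
d,w=delta([.48,-.158,.2],down(np.pi/2)); print(d,w)
E
```

```text
[0.56234483 0.19636266 0.32207391] [[-1.3, -1.3], [0.9, -0.7], [1.4, 0.7], [-0.1, -0.1], [-0.6, 0.1], [-0.2, 0.6], [-0.6, 0.0], [-0.2, 0.6], [1.7, 2.1], [0.1, -1.3]]
pintip [0.54811612 0.19161464 0.041     ] seat [0.55285902 0.19319732 0.041     ]
[-6.91  0.05  0.35] [ 0.   -0.02  0.  ]
```

The wrist view shows the large grey jig, with its pin tip at (322,278). The fit gives (0.562, 0.196) and yaw 0.322, with residuals of about 1 px. Now over to the spacer.

>>> apply_moves --plan "-0.98 0 0.05 0 0 0 1;-0.98 0 0.05 0 0 0 1;-0.98 0 0.05 0 0 0 1;-0.98 0 0.05 0 0 0 1;-0.98 0 0.05 0 0 0 1"

```text
time_s: 2.95
eef_pos: [0.4857, -0.0592, 0.2026]
eef_rot: [-0.5, 0.501, 0.5, -0.499]
wrist_force: [1.4, 0.3, 0.7]
opening: 0.996
```

>>> apply_moves --plan "-0.98 0.2 0 0 0 0 1;-0.98 0.2 0.1 0 0 0 1;0 0 0 0 0 0 1;0 0 0 0 0 0 1;0 0 0 0 0 0 1"

```text
time_s: 3.45
eef_pos: [0.4811, -0.1543, 0.1825]
eef_rot: [0.5, -0.5, -0.5, 0.5]
wrist_force: [0.5, 0.7, -0.0]
opening: 0.997
```

Run:
```python
from h import *
import json
p,r,o=pose(); print(p,np.round(r.as_matrix(),3).tolist(),np.round(o["q"],3),o["time_s"])
cal=ctrl.get_calibration("wrist"); im=ctrl.camera("wrist")[:,:,::-1]; cv2.imwrite("pics/w2.png",im)
json.dump({k:np.array(v).tolist() for k,v in cal.items()},open("w2.json","w"))
u=proj("wrist",[[.528,-.158,.032]],cal)[0].astype(int); print(u)
x0,y0=u-[60,45]; print(x0,y0)
cv2.imwrite("pics/w2c.png",cv2.resize(im[y0:y0+90,x0:x0+120],(800,600),interpolation=cv2.INTER_CUBIC))
```

```text
[ 0.48109087 -0.15427955  0.18246873] [[0.001, 0.0, -1.0], [1.0, 0.0, 0.001], [0.0, -1.0, -0.0]] [-0.546  0.089  1.838  0.     1.215 -2.116] 3.45
[312 278]
252 233
```

View pics/w2c.png

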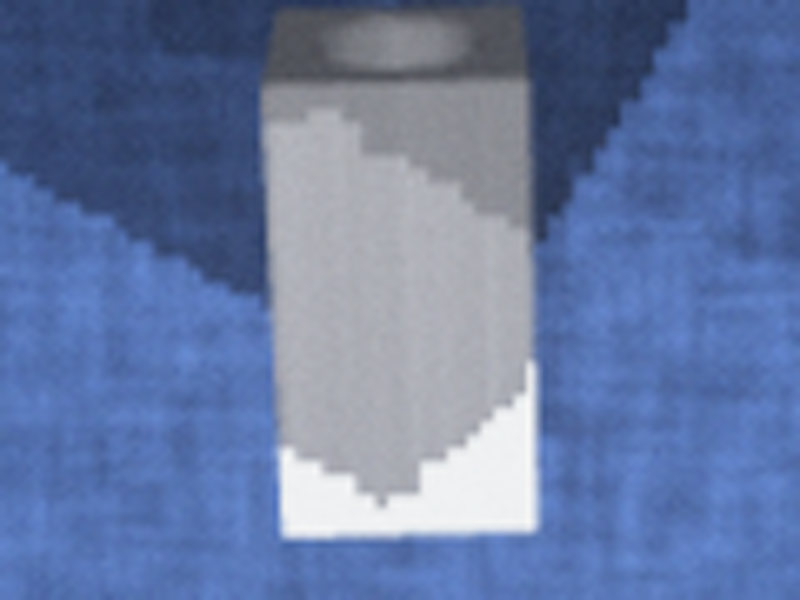

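Run:
```python
from fit import *
import json
cal=json.load(open("w2.json"))
P=[(-30,-16,32,263,82),(-30,16,32,528,80),(30,-16,32,282,538),(30,16,32,538,532),(-30,-16,0,278,10),(-30,16,0,522,10)]
obs=[(*p[:3],p[3]/6.667+252-.4,p[4]/6.667+233-.4) for p in P]
x,e=fit(obs,[.528,-.158,0],cal=cal); print(x,np.round(e,1).tolist())
d,w=delta([x[0],x[1],.10],down(np.pi/2+x[2])); print(d,w)
```

```text
[ 0.52895362 -0.1585768   0.02239599] [[-0.1, 0.7], [0.4, 0.2], [0.1, -0.2], [-0.4, -0.1], [0.1, 0.1], [-0.1, -0.7]]
[-0.09  1.65 -0.95] [ 0.   -0.18  0.  ]
```

The hole mouth shows at crop (400,45), on the end facing the robot, which fits the plain far face seen earlier. The spacer is at (0.529, -0.159) with x pointing to yaw 0.022 + π. Descending.

>>> apply_moves --plan "-0.05 0.3 -0.5 0 -0.18 0 1;-0.04 0.4 -0.45 0 0 0 1;0 0.8 0 0 0 0 1;0 0.3 0 0 0 0 1;0 0 0 0 0 0 1"

```text
time_s: 4.0
eef_pos: [0.5265, -0.1569, 0.0899]
eef_rot: [0.496, -0.492, -0.505, 0.506]
wrist_force: [-1.3, 0.3, -0.8]
opening: 1.001
```

Run:
```python
from h import *
print(pose()[0]); print(delta([.529,-.1586,.015],down(np.pi/2+.0224)))
```

```text
[ 0.52654083 -0.15686212  0.08990268]
(array([-0.04,  1.5 , -0.06]), array([-0.04,  0.01,  0.03]))
```

>>> apply_moves --plan "-0.03 0.4 -0.04 0 0 0 1;0 0.4 0 0 0 0 1;0 0.4 0 0 0 0 1;0 0.3 0 0 0 0 1;0 0 0 0 0 0 1"

```text
time_s: 4.5
eef_pos: [0.5297, -0.1601, 0.0167]
eef_rot: [0.495, -0.494, -0.505, 0.506]
wrist_force: [-1.3, 0.3, 0.1]
opening: 1.003
```

Run:
```python
from h import *
print(pose()[0]); print(delta([.529,-.1586,.015],down(np.pi/2+.0224)))
```

```text
[ 0.52972393 -0.16005056  0.01665709]
(array([0.03, 0.03, 0.01]), array([-0.02, -0.01,  0.01]))
```

>>> apply_moves --plan "0.02 0.06 0 0 0 0 1;0 0 0 0 0 0 0.2;0 0 0 0 0 0 0;0 0 0 0 0 0 0;0 0 0 0 0 0 0"

```text
time_s: 5.0
eef_pos: [0.5311, -0.1601, 0.0152]
eef_rot: [-0.494, 0.495, 0.505, -0.505]
wrist_force: [0.8, -0.0, 0.9]
opening: 0.363
```

>>> apply_moves --plan "0 0 0 0 0 0 0;0 0 0 0 0 0 0;0 0 0 0 0 0 0;0 0 0 0 0 0 0;0 0 0 0 0 0 0"

```text
time_s: 5.5
eef_pos: [0.5311, -0.1601, 0.0151]
eef_rot: [-0.494, 0.495, 0.505, -0.505]
wrist_force: [-0.2, 0.7, 5.8]
opening: 0.363
```

>>> apply_moves --plan "0 -0.3 0 0 0 0 0;0 -0.8 0 0 0 0 0;0 -0.9 0 0 0 0 0;0 -0.6 0 0 0 0 0;0 0 0 0 0 0 0"

```text
time_s: 6.0
eef_pos: [0.5334, -0.1613, 0.1503]
eef_rot: [-0.491, 0.498, 0.506, -0.504]
wrist_force: [0.5, 0.1, -0.9]
opening: 0.36
```

Run:
```python
from h import *
import json
p,r,o=pose(); print(p,o["q"],o["opening"],o["wrist_force"],r.as_matrix())
cal=ctrl.get_calibration("wrist"); im=ctrl.camera("wrist")[:,:,::-1]; cv2.imwrite("pics/w3.png",im)
json.dump({k:np.array(v).tolist() for k,v in cal.items()}|{"p":p.tolist(),"r":r.as_quat().tolist()},open("w3.json","w"))
u=proj("wrist",p,cal)[0].astype(int); x0,y0=u-[80,60]; print(x0,y0)
cv2.imwrite("pics/w3c.png",cv2.resize(im[y0:y0+120,x0:x0+160],(800,600),interpolation=cv2.INTER_CUBIC))
```

```text
[ 0.53343509 -0.16131139  0.15030329] [-5.06633741e-01  2.36097922e-01  1.73958163e+00 -2.01934443e-05
  1.15623881e+00 -2.09880717e+00] 0.3598434087494374 [ 0.49181075  0.10058961 -0.90721711] [[-0.02136286  0.00844993 -0.99973608]
 [ 0.99975983 -0.00471041 -0.02140318]
 [-0.00489002 -0.9999532  -0.00834727]]
238 261
```

View pics/w3c.png

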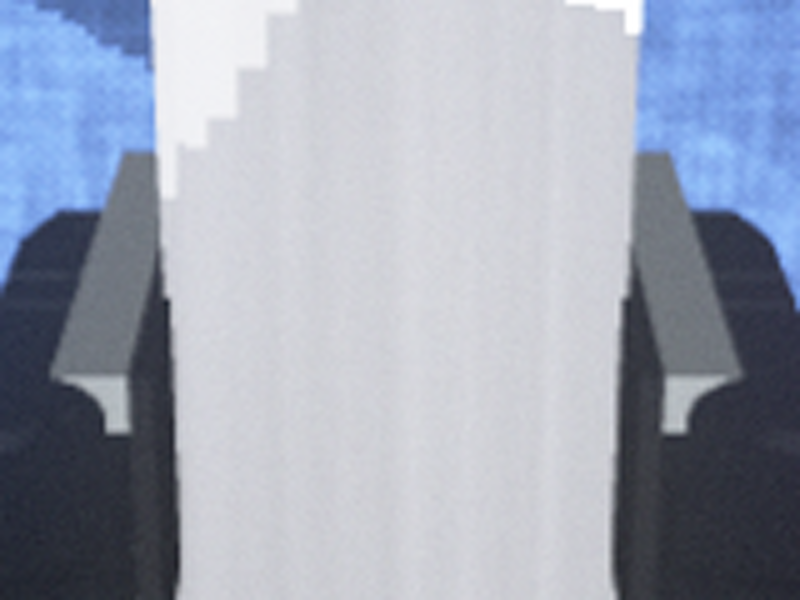

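View pics/w3.png

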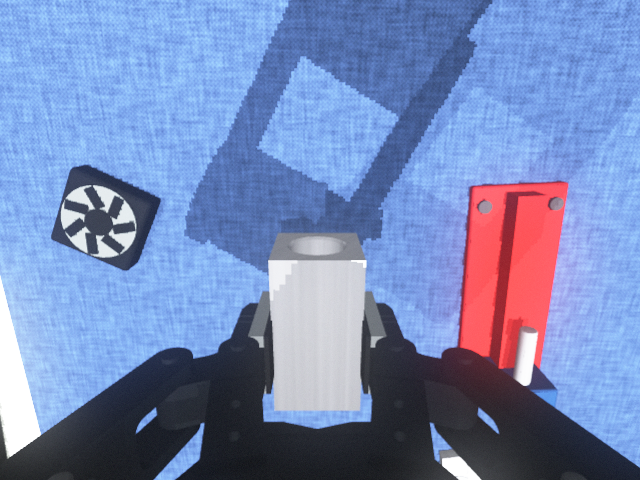

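```bash
cat > held.py <<'E'
from fit import *
import json
def held(fn,pts):
    cal=json.load(open(fn)); p=np.array(cal["p"]); r=Rn.from_quat(cal["r"])
    # spacer->tool nominal: spacer x = tool z, spacer z(top)= tool -y, spacer y = tool x cross: y=z×x = (-y)×z=-x
    N=Rn.from_matrix(np.c_[[0,0,1],[-1,0,0],[0,-1,0]].astype(float))
    M=np.array([q[:3] for q in pts])/1000.; U=np.array([q[3:] for q in pts])
    g=lambda v: proj("wrist",p+r.apply(v[:3]+(Rn.from_rotvec(v[3:])*N).apply(M)),cal)-U
    s=least_squares(lambda v:np.r_[g(v).ravel(),v[3:]*20,v[:3]*100],np.zeros(6))
    return s.x,g(s.x)
E
python3 - <<'E'
from held import *
# spacer y=-tool x ; image right = tool +x
P=[(30,16,16,270,259.5),(30,-16,16,365,259.5),(-30,16,16,275,410),(-30,-16,16,361,410),(30,16,-16,278,233.5),(30,-16,-16,358,233.5)]
v,e=held("w3.json",P); print(np.round(v,4),np.round(e,1).tolist())
E
python3 - <<'E'
import cv2
im=cv2.imread("pics/w3.png"); cv2.imwrite("pics/w3d.png",cv2.resize(im[220:430,250:390],(533,800)[:2] if 0 else (400,600),interpolation=cv2.INTER_CUBIC))
E
```

```text
[-0.0001 -0.0008  0.002  -0.0147 -0.0043 -0.0075] [[-0.9, 0.0], [0.9, -0.0], [0.4, -0.0], [-0.4, 0.2], [1.2, -0.0], [-1.3, -0.1]]
```

View pics/w3d.png

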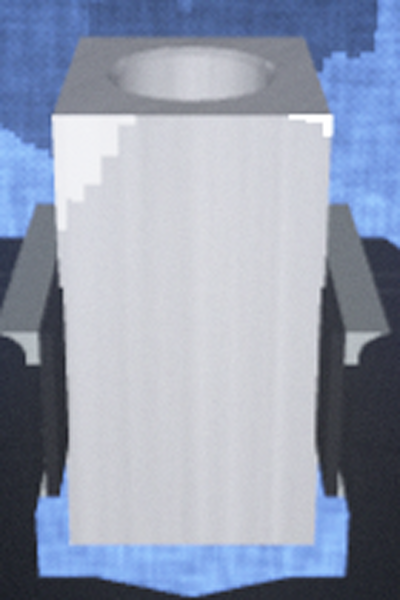

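The spacer is held with the hole at (317,246), pointing along tool +z and towards the robot. Its offset from the TCP is (0, -0.8, 2.0) mm. Next is the turn of −2.84 rad in yaw, in place.

>>> apply_moves --plan "0 0 0 0 0.95 0 0;0 0 0 0 0.95 0 0;0 0 0 0 0.95 0 0;0 0 0 0 0.95 0 0;0 0 0 0 0.95 0 0"

```text
time_s: 6.55
eef_pos: [0.5291, -0.1591, 0.1423]
eef_rot: [0.619, -0.616, -0.344, 0.345]
wrist_force: [-0.5, -0.6, -0.8]
opening: 0.363
```

>>> apply_moves --plan "0 0 0 0 0.95 0 0;0 0 0 0 0.95 0 0;0 0 0 0 0.95 0 0;0 0 0 0 0.95 0 0;0 0 0 0 0.95 0 0"

```text
time_s: 7.05
eef_pos: [0.529, -0.1591, 0.1423]
eef_rot: [0.69, -0.689, -0.156, 0.158]
wrist_force: [1.4, -0.1, -1.0]
opening: 0.365
```

>>> apply_moves --plan "0 0 0 0 0.95 0 0;0 0 0 0 0.95 0 0;0 0 0 0 0.95 0 0;0 0 0 0 0.95 0 0;0 0 0 0 0.95 0 0"

```text
time_s: 7.55
eef_pos: [0.529, -0.159, 0.1423]
eef_rot: [0.706, -0.705, 0.045, -0.042]
wrist_force: [-0.1, 0.4, -1.2]
opening: 0.366
```

>>> apply_moves --plan "0 0 0 0 0.95 0 0;0 0 0 0 0.95 0 0;0 0 0 0 0.95 0 0;0 0 0 0 0.95 0 0;0 0 0 0 0.95 0 0"

```text
time_s: 8.05
eef_pos: [0.5291, -0.159, 0.1423]
eef_rot: [0.665, -0.665, 0.241, -0.239]
wrist_force: [-0.1, 0.2, -1.1]
opening: 0.365
```

>>> apply_moves --plan "0 0 0 0 0.95 0 0;0 0 0 0 0.95 0 0;0 0 0 0 0.95 0 0;0 0 0 0 0.95 0 0;0 0 0 0 0.87 0 0"

```text
time_s: 8.55
eef_pos: [0.5291, -0.159, 0.1423]
eef_rot: [-0.573, 0.573, -0.416, 0.413]
wrist_force: [0.6, 0.1, -2.1]
opening: 0.36
```

```bash
cat >> h.py <<'E'
J=np.array([.56234,.19636]); JY=.32207
OFF=np.array([0,-.0008,.002])
def jigtarget(xc,zc):
    "TCP pose for spacer centre at jig x=xc, height zc"
    R=down(JY-np.pi/2); c=np.r_[J+xc*np.array([np.cos(JY),np.sin(JY)]),zc]
    return c-R.apply(OFF),R
def show(t=None):
    p,r,o=pose(); print("p",np.round(p,4),"q",np.round(o["q"],3),"F",np.round(o["wrist_force"],1),"tool F",np.round(r.inv().apply(o["wrist_force"]),1),"op",round(o["opening"],3),"t",o["time_s"])
    if t: print(*delta(*t), "tilt",np.round(r.as_matrix()[2],3))
E
python3 -c "
from h import *
show(jigtarget(-.075,.15))"
```

```text
p [ 0.5291 -0.159   0.1423] q [-0.507  0.245  1.747 -0.     1.154  0.746] F [ 0.6  0.1 -2.1] tool F [0.1 2.1 0.6] op 0.36 t 8.55
[-6.54 -0.12  1.31] [ 0.02 -0.04 -0.02] tilt [-0.003 -1.    -0.003]
```

>>> apply_moves --plan "-0.93 0 0.19 0 0 0 0;-0.93 0 0.19 0 0 0 0;-0.93 0 0.19 0 0 0 0;-0.93 0 0.19 0 0 0 0;-0.93 0 0.19 0 0 0 0"

```text
time_s: 9.05
eef_pos: [0.4998, 0.0775, 0.1427]
eef_rot: [-0.573, 0.574, -0.414, 0.412]
wrist_force: [1.0, -0.3, -0.8]
opening: 0.372
```

>>> apply_moves --plan "-0.93 0 0.19 0 0 0 0;-0.93 0 0.17 0 0 0 0;0 0 0 0 0 0 0;0 0 0 0 0 0 0;0 0 0 0 0 0 0"

```text
time_s: 9.55
eef_pos: [0.4889, 0.1687, 0.1434]
eef_rot: [-0.573, 0.574, -0.414, 0.413]
wrist_force: [-0.3, -0.0, -1.6]
opening: 0.363
```

Run:
```python
from h import *
import json
show(jigtarget(-.075,.0425))
p,r,o=pose()
cal=ctrl.get_calibration("wrist"); im=ctrl.camera("wrist")[:,:,::-1]; cv2.imwrite("pics/w4.png",im)
json.dump({k:np.array(v).tolist() for k,v in cal.items()}|{"p":p.tolist(),"r":r.as_quat().tolist()},open("w4.json","w"))
```

```text
p [0.4889 0.1687 0.1434] q [ 1.030e-01  1.690e-01  1.837e+00 -1.000e-03  1.138e+00  1.352e+00] F [-0.3 -0.  -1.6] tool F [-0.   1.6 -0.3] op 0.363 t 9.55
[-0.06  2.03  0.03] [ 0.02 -0.    0.  ] tilt [ 0.    -1.    -0.002]
```

View pics/w4.png

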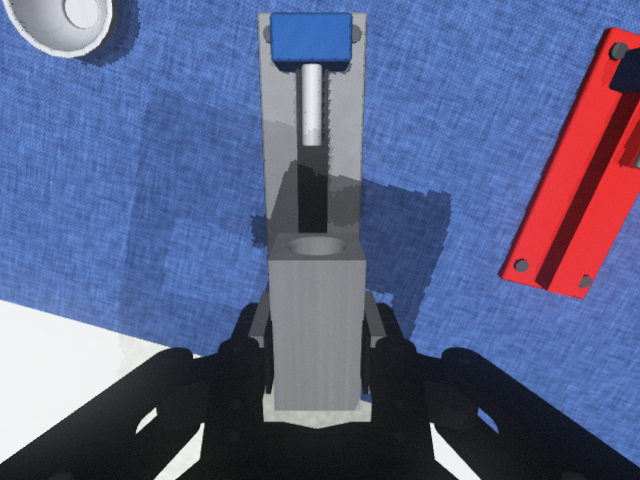

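The pin (tip at (312,140)) is ahead of the mouth (317,246) and lined up with it. I'll check my jig fit by reprojecting it here.

Run:
```python
from h import *
import json
cal=json.load(open("w4.json")); im=cv2.imread("pics/w4.png")
R=Rn.from_euler("z",JY); pr=lambda X: proj("wrist",R.apply(np.array(X)/1000.)+[*J,0],cal)
S=4; x0,y0=235,0
cr=cv2.resize(im[y0:y0+150,x0:x0+160],None,fx=S,fy=S,interpolation=cv2.INTER_CUBIC)
def dr(X,col,cl=True):
    q=((pr(X)-[x0,y0]+.5)*S).round().astype(np.int32); cv2.polylines(cr,[q],cl,col,1)
dr([(30,-22,52),(30,22,52),(54,22,52),(54,-22,52)],(0,255,255))
dr([(-115,-35,8),(-115,35,8),(65,35,8),(65,-35,8)],(0,255,0))
dr([(-15,0,41),(30,0,41)],(0,0,255),False)
dr([(-110,-10,25),(30,-10,25),(30,10,25),(-110,10,25)],(255,0,255))
dr([(-15,6*np.cos(a),41+6*np.sin(a)) for a in np.linspace(0,6.28,24)],(0,0,255))
cv2.imwrite("pics/w4c.png",cr)
```

```text
(no output)
```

View pics/w4c.png

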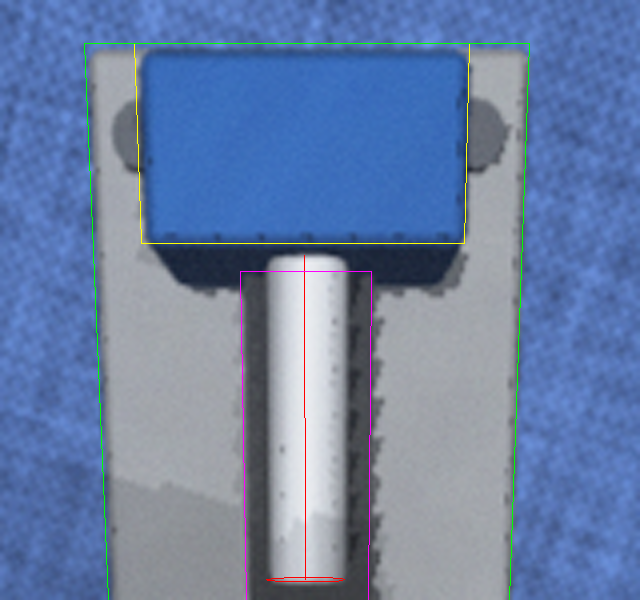

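Reprojection agrees to about half a pixel, which is under 1 mm. Descending to just above the rail.

>>> apply_moves --plan "-0.06 0.4 0 0 0 0 0;0 0.6 0 0 0 0 0;0 0.6 0 0 0 0 0;0 0.42 0 0 0 0 0;0 0 0 0 0 0 0"

```text
time_s: 10.1
eef_pos: [0.4877, 0.1707, 0.0411]
eef_rot: [-0.572, 0.574, -0.415, 0.413]
wrist_force: [0.3, 0.8, -1.1]
opening: 0.368
```

```bash
python3 -c "
from h import *
show(jigtarget(-.055,.042))"
```

```text
p [0.4877 0.1707 0.0411] q [ 0.107  0.337  1.88  -0.     0.929  1.358] F [ 0.3  0.8 -1.1] tool F [-0.6  1.1  0.5] op 0.368 t 10.1
[-0.02 -0.    0.44] [ 0.03 -0.02 -0.01] tilt [-0.001 -1.    -0.004]
```

>>> apply_moves --plan "-0.02 0 0.2 0 0 0 0;0 0 0.24 0 0 0 0;0 0 0.2 0 0 0 0;0 0 0.2 0 0 0 0;0 0 0 0 0 0 0"

```text
time_s: 10.6
eef_pos: [0.5296, 0.1867, 0.0434]
eef_rot: [0.574, -0.573, 0.413, -0.414]
wrist_force: [3.7, -0.1, -7.9]
opening: 0.363
```

Run:
```python
from h import *
show(jigtarget(-.010,.042))
im=ctrl.camera("wrist")[:,:,::-1]; cv2.imwrite("pics/w5.png",cv2.resize(im[130:430,200:440],(480,600)))
```

```text
p [0.5296 0.1867 0.0434] q [ 0.128  0.411  1.768 -0.     0.962  1.377] F [ 3.7 -0.1 -7.9] tool F [1.3 7.9 3.4] op 0.363 t 10.6
[0.02 0.04 0.44] [-0.01 -0.    0.  ] tilt [ 0.    -1.     0.001]
```

View pics/w5.png

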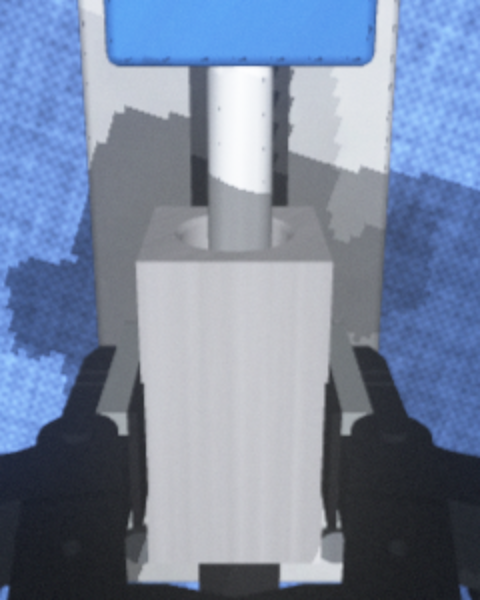

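The pin is entering the hole but sits a little low in it, and there is a small downward force. Lowering 2.5 mm and settling.

>>> apply_moves --plan "0.02 0.05 0 0 0 0 0;0 0 0 0 0 0 0;0 0 0 0 0 0 0;0 0 0 0 0 0 0;0 0 0 0 0 0 0"

```text
time_s: 11.15
eef_pos: [0.5284, 0.1859, 0.0411]
eef_rot: [0.574, -0.574, 0.413, -0.413]
wrist_force: [-0.2, 0.9, -1.3]
opening: 0.365
```

```bash
python3 -c "
from h import *
show(jigtarget(-.010,.042))"
```

```text
p [0.5284 0.1859 0.0411] q [0.126 0.413 1.771 0.    0.958 1.375] F [-0.2  0.9 -1.3] tool F [-0.9  1.3  0.1] op 0.365 t 11.15
[ 0.02 -0.    0.47] [-0.  0.  0.] tilt [ 0. -1.  0.]
```

>>> apply_moves --plan "0.02 0 0.12 0 0 0 0;0 0 0.12 0 0 0 0;0 0 0.1 0 0 0 0;0 0 0 0 0 0 0;0 0 0 0 0 0 0"

```text
time_s: 11.65
eef_pos: [0.5449, 0.1903, 0.0407]
eef_rot: [-0.574, 0.574, -0.413, 0.413]
wrist_force: [0.8, -0.1, -0.6]
opening: 0.364
```

```bash
python3 -c "
from h import *
show(jigtarget(-.010,.042))"
```

```text
p [0.5449 0.1903 0.0407] q [ 0.13   0.444  1.725 -0.     0.973  1.379] F [ 0.8 -0.1 -0.6] tool F [0.3 0.6 0.7] op 0.364 t 11.65
[-0.   -0.01  0.13] [ 0.  0. -0.] tilt [-0. -1. -0.]
```

>>> apply_moves --plan "0 -0.01 0.04 0 0 0 0;0 0 0.04 0 0 0 0;0 0 0.02 0 0 0 0;0 0 0 0 0 0 0;0 0 0 0 0 0 0"

```text
time_s: 12.15
eef_pos: [0.5491, 0.1918, 0.0412]
eef_rot: [-0.574, 0.574, -0.413, 0.413]
wrist_force: [-1.9, -0.6, 0.0]
opening: 0.362
```

```bash
python3 -c "
from h import *
show(jigtarget(-.010,.042))"
```

```text
p [0.5491 0.1918 0.0412] q [ 0.132  0.451  1.713 -0.     0.978  1.381] F [-1.9 -0.6  0. ] tool F [-0. -0. -2.] op 0.362 t 12.15
[-0.    0.    0.04] [ 0.01  0.   -0.  ] tilt [-0.    -1.    -0.001]
```

>>> apply_moves --plan "0 0 0.02 0 0 0 0;0 0 0.01 0 0 0 0;0 0 0.01 0 0 0 0;0 0 0 0 0 0 0;0 0 0 0 0 0 0"

```text
time_s: 12.65
eef_pos: [0.5492, 0.1918, 0.0408]
eef_rot: [-0.572, 0.575, -0.414, 0.412]
wrist_force: [-9.0, -4.5, 6.2]
opening: 0.362
```

```bash
python3 -c "
from h import *
show(jigtarget(-.010,.042))"
```

```text
p [0.5492 0.1918 0.0408] q [ 1.330e-01  4.550e-01  1.709e+00 -1.000e-03  9.830e-01  1.381e+00] F [-9.  -4.5  6.2] tool F [  1.4  -6.1 -10. ] op 0.362 t 12.65
[-0.   -0.01  0.04] [ 0.05  0.01 -0.  ] tilt [-0.    -1.    -0.005]
```

Run:
```python
from h import *
import json
p,r,o=pose()
cal=ctrl.get_calibration("wrist"); im=ctrl.camera("wrist")[:,:,::-1]; cv2.imwrite("pics/w6r.png",im)
json.dump({k:np.array(v).tolist() for k,v in cal.items()}|{"p":p.tolist(),"r":r.as_quat().tolist()},open("w6.json","w"))
cv2.imwrite("pics/w6.png",cv2.resize(im[180:430,220:420],(640,800))[:600])
a=cv2.resize(ctrl.camera("scene")[150:210,300:380],(800,600),interpolation=cv2.INTER_CUBIC)[:,:,::-1]; cv2.imwrite("pics/s6.png",a)
```

```text
(no output)
```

View pics/w6.png

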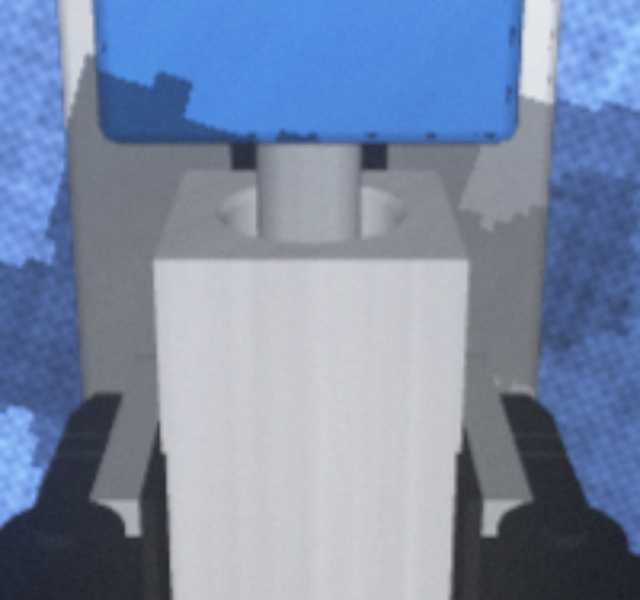

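View pics/s6.png

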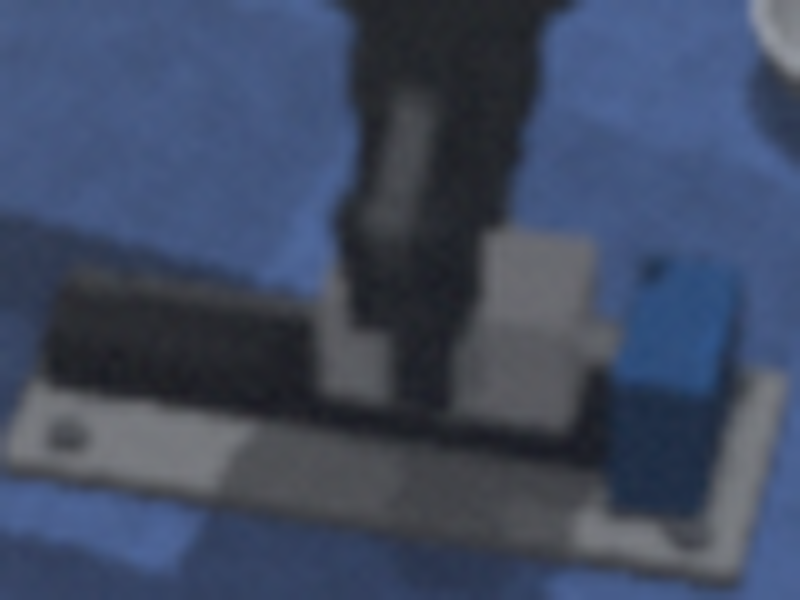

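Run:
```python
from h import *
import json
cal=json.load(open("w6.json"))
for z2 in (.057,.058):
  a=back("wrist",[[316.5,260.3]],z2,cal)[0]; b=back("wrist",[[316.5,224]],.052,cal)[0]; 
  f=lambda X:((X[:2]-J)@[np.cos(JY),np.sin(JY)])
  print("front face jig x",f(a),"post face",f(b),"gap",f(b)-f(a))
```

```text
front face jig x 0.018780931850784128 post face 0.029850257432344266 gap 0.011069325581560138
front face jig x 0.019161174391277604 post face 0.029850257432344266 gap 0.010689083041066662
```

The force stop at jig x ≈ −11 mm, with a gap to the post of about 10.8 mm against the expected 10 mm, matches the pin at the hole bottom. One slightly firmer push to confirm.

>>> apply_moves --plan "0 0 0.02 0 0 0 0;0 0 0.02 0 0 0 0;0 0 0 0 0 0 0;0 0 0 0 0 0 0;0 0 0 0 0 0 0"

```text
time_s: 13.25
eef_pos: [0.5492, 0.1919, 0.0404]
eef_rot: [-0.571, 0.577, -0.415, 0.411]
wrist_force: [-14.3, -6.8, 9.0]
opening: 0.365
```

Run:
```python
from h import *
import json
show(jigtarget(-.010,.042))
im=ctrl.camera("wrist")[:,:,::-1]; cv2.imwrite("pics/w7.png",cv2.resize(im[180:430,220:420],(640,800))[:600])
```

```text
p [0.5492 0.1919 0.0404] q [ 0.133  0.458  1.705 -0.002  0.988  1.382] F [-14.3  -6.8   9. ] tool F [  1.9  -8.9 -15.8] op 0.365 t 13.25
[-0.   -0.02  0.04] [ 0.08  0.01 -0.  ] tilt [-0.   -1.   -0.01]
```

View pics/w7.png

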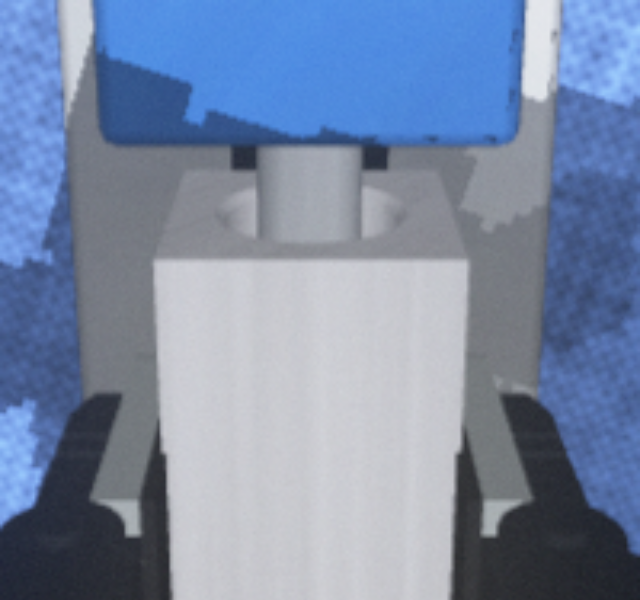

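The stop is solid: 16 N and no advance, so the pin is on the hole bottom. Drawing off level.

>>> apply_moves --plan "0 0 -0.15 0 0 0 0;0 0 -0.25 0 0 0 0;0 0 -0.3 0 0 0 0;0 0 -0.3 0 0 0 0;0 0 -0.3 0 0 0 0"

```text
time_s: 13.8
eef_pos: [0.4919, 0.1725, 0.0416]
eef_rot: [0.574, -0.573, 0.413, -0.414]
wrist_force: [-0.7, 0.1, -0.8]
opening: 0.363
```

```bash
python3 -c "
from h import *
show(jigtarget(-.090,.042))"
```

```text
p [0.4919 0.1725 0.0416] q [0.109 0.341 1.873 0.    0.926 1.358] F [-0.7  0.1 -0.8] tool F [-0.3  0.8 -0.6] op 0.363 t 13.8
[-0.01  0.01 -0.35] [-0.02  0.    0.  ] tilt [ 0.    -1.     0.002]
```

Run:
```python
import numpy as np
from scipy.optimize import least_squares
D=np.array([[1.0317,.1816,1.6081,1.3538,.1875,.543,.2413],[.137,.126,1.753,1.262,.4986,.1875,.2023],[-.546,.089,1.838,1.215,.4811,-.1543,.1825],[.103,.169,1.837,1.138,.4889,.1687,.1434],[.107,.337,1.88,.929,.4877,.1707,.0411],[.130,.444,1.725,.973,.5449,.1903,.0407],[-.507,.245,1.747,1.154,.5291,-.159,.1423]])
s=np.array
def res(v):
    L1,L2,a,h,d,off,b=v
    q1,q2,q3=D[:,0],D[:,1],D[:,2]
    r=a+L1*np.sin(q2)+L2*np.sin(q2+q3+off); z=h+L1*np.cos(q2)+L2*np.cos(q2+q3+off)
    x=r*np.cos(q1)-d*np.sin(q1); y=r*np.sin(q1)+d*np.cos(q1)
    return np.r_[x-D[:,4],y-D[:,5],z-D[:,6],off*.02,a*.01,(L1-.4)*.002]
s=least_squares(res,[.4,.4,0,.1,.1,0,0]); print(s.x[:6],np.abs(s.fun).max())
```

```text
[ 4.35325818e-01  5.21287157e-01 -4.40712895e-04  6.93601437e-03
  1.17799383e-01  1.61833179e-01] 0.003236663588481802
```

Clear of the pin. To point the hole up, the tool goes horizontal, which needs the arm high because q5 ≥ 0. Working out the row numbers.

```bash
cat > plan.py <<'E'
from h import *
def plan(P,Rt,n):
    p,r,_=pose(); rv=(r.inv()*Rt).as_rotvec()
    out=[]
    for k in range(n):
        # row: shift in current tool axes, then turn
        Rk=r*Rn.from_rotvec(rv*k/n)
        out.append(np.r_[Rk.inv().apply((np.array(P)-p)/n)/.05, rv/n/.12])
    return np.round(out,2)
E
python3 - <<'E'
from plan import *
R=down(JY-np.pi/2)*Rn.from_rotvec([np.pi/2,0,0]); print(R.as_matrix().round(2))
p,r,_=pose(); 
print(plan([.551,.308,.74],R,20))
E
```

```text
[[ 0.32  0.95  0.  ]
 [-0.95  0.32  0.  ]
 [-0.   -0.    1.  ]]
[[-0.11 -0.7   0.1   0.65  0.   -0.  ]
 [-0.11 -0.69  0.15  0.65  0.   -0.  ]
 [-0.11 -0.67  0.21  0.65  0.   -0.  ]
 [-0.11 -0.66  0.26  0.65  0.   -0.  ]
 [-0.11 -0.63  0.31  0.65  0.   -0.  ]
 [-0.11 -0.61  0.36  0.65  0.   -0.  ]
 [-0.11 -0.58  0.41  0.65  0.   -0.  ]
 [-0.11 -0.54  0.45  0.65  0.   -0.  ]
 [-0.11 -0.51  0.49  0.65  0.   -0.  ]
 [-0.11 -0.47  0.53  0.65  0.   -0.  ]
 [-0.11 -0.42  0.56  0.65  0.   -0.  ]
 [-0.11 -0.38  0.6   0.65  0.   -0.  ]
 [-0.11 -0.33  0.62  0.65  0.   -0.  ]
 [-0.11 -0.28  0.65  0.65  0.   -0.  ]
 [-0.11 -0.23  0.67  0.65  0.   -0.  ]
 [-0.11 -0.18  0.68  0.65  0.   -0.  ]
 [-0.11 -0.12  0.69  0.65  0.   -0.  ]
 [-0.11 -0.07  0.7   0.65  0.   -0.  ]
 [-0.11 -0.01  0.71  0.65  0.   -0.  ]
 [-0.11  0.04  0.7   0.65  0.   -0.  ]]
```

>>> apply_moves --plan "0 -0.4 0 0 0 0 0;0 -0.7 0 0 0 0 0;0 -0.7 0 0 0 0 0;0 -0.7 0 0 0 0 0;0 -0.4 0 0 0 0 0"

```text
time_s: 14.3
eef_pos: [0.4936, 0.1729, 0.1899]
eef_rot: [0.575, -0.572, 0.412, -0.415]
wrist_force: [-0.3, 0.4, -1.1]
opening: 0.365
```

Run:
```python
from plan import *
show()
R=down(JY-np.pi/2)*Rn.from_rotvec([np.pi/2,0,0])
print(plan([.551,.308,.72],R,20))
```

```text
p [0.4936 0.1729 0.1899] q [0.109 0.115 1.793 0.    1.227 1.358] F [-0.3  0.4 -1.1] tool F [-0.5  1.1 -0.2] op 0.365 t 14.3
[[-0.11 -0.53  0.1   0.65  0.    0.  ]
 [-0.11 -0.52  0.14  0.65  0.    0.  ]
 [-0.11 -0.51  0.18  0.65  0.    0.  ]
 [-0.11 -0.49  0.22  0.65  0.    0.  ]
 [-0.11 -0.47  0.26  0.65  0.    0.  ]
 [-0.11 -0.45  0.29  0.65  0.    0.  ]
 [-0.11 -0.43  0.33  0.65  0.    0.  ]
 [-0.11 -0.4   0.36  0.65  0.    0.  ]
 [-0.11 -0.37  0.39  0.65  0.    0.  ]
 [-0.11 -0.34  0.42  0.65  0.    0.  ]
 [-0.11 -0.3   0.44  0.65  0.    0.  ]
 [-0.11 -0.27  0.47  0.65  0.    0.  ]
 [-0.11 -0.23  0.49  0.65  0.    0.  ]
 [-0.11 -0.19  0.5   0.65  0.    0.  ]
 [-0.11 -0.15  0.52  0.65  0.    0.  ]
 [-0.11 -0.11  0.53  0.65  0.    0.  ]
 [-0.11 -0.07  0.53  0.65  0.    0.  ]
 [-0.11 -0.03  0.54  0.65  0.    0.  ]
 [-0.11  0.01  0.54  0.65  0.    0.  ]
 [-0.11  0.06  0.54  0.65  0.    0.  ]]
```

>>> apply_moves --plan "-0.11 -0.53 0.1 0.65 0 0 0;-0.11 -0.52 0.14 0.65 0 0 0;-0.11 -0.51 0.18 0.65 0 0 0;-0.11 -0.49 0.22 0.65 0 0 0;-0.11 -0.47 0.26 0.65 0 0 0"

```text
time_s: 14.8
eef_pos: [0.5071, 0.2069, 0.3205]
eef_rot: [0.675, -0.45, 0.324, -0.486]
wrist_force: [0.4, -0.4, -1.2]
opening: 0.365
```

Run:
```python
from plan import *
show()
R=down(JY-np.pi/2)*Rn.from_rotvec([np.pi/2,0,0])
print(plan([.551,.308,.72],R,15))
```

```text
p [0.5071 0.2069 0.3205] q [ 0.128 -0.207  1.88   0.084  1.081  1.351] F [ 0.4 -0.4 -1.2] tool F [ 0.5  1.2 -0.2] op 0.365 t 14.8
[[-0.11 -0.45  0.3   0.65  0.   -0.  ]
 [-0.11 -0.43  0.33  0.65  0.   -0.  ]
 [-0.11 -0.4   0.36  0.65  0.   -0.  ]
 [-0.11 -0.37  0.39  0.65  0.   -0.  ]
 [-0.11 -0.34  0.42  0.65  0.   -0.  ]
 [-0.11 -0.31  0.45  0.65  0.   -0.  ]
 [-0.11 -0.27  0.47  0.65  0.   -0.  ]
 [-0.11 -0.23  0.49  0.65  0.   -0.  ]
 [-0.11 -0.19  0.51  0.65  0.   -0.  ]
 [-0.11 -0.15  0.52  0.65  0.   -0.  ]
 [-0.11 -0.11  0.53  0.65  0.   -0.  ]
 [-0.11 -0.07  0.54  0.65  0.   -0.  ]
 [-0.11 -0.03  0.54  0.65  0.   -0.  ]
 [-0.11  0.01  0.54  0.65  0.   -0.  ]
 [-0.11  0.06  0.54  0.65  0.   -0.  ]]
```

Run:
```python
from plan import *
R=down(JY-np.pi/2)*Rn.from_rotvec([np.pi/2,0,0])
print(plan([.62,.33,.72],R,15))
```

```text
[[-0.11 -0.42  0.38  0.65  0.   -0.  ]
 [-0.11 -0.39  0.42  0.65  0.   -0.  ]
 [-0.11 -0.35  0.45  0.65  0.   -0.  ]
 [-0.11 -0.32  0.47  0.65  0.   -0.  ]
 [-0.11 -0.28  0.49  0.65  0.   -0.  ]
 [-0.11 -0.24  0.51  0.65  0.   -0.  ]
 [-0.11 -0.2   0.53  0.65  0.   -0.  ]
 [-0.11 -0.15  0.55  0.65  0.   -0.  ]
 [-0.11 -0.11  0.56  0.65  0.   -0.  ]
 [-0.11 -0.07  0.56  0.65  0.   -0.  ]
 [-0.11 -0.02  0.57  0.65  0.   -0.  ]
 [-0.11  0.02  0.57  0.65  0.   -0.  ]
 [-0.11  0.07  0.56  0.65  0.   -0.  ]
 [-0.11  0.11  0.56  0.65  0.   -0.  ]
 [-0.11  0.15  0.55  0.65  0.   -0.  ]]
```

>>> apply_moves --plan "-0.11 -0.42 0.38 0.65 0 0 0;-0.11 -0.39 0.42 0.65 0 0 0;-0.11 -0.35 0.45 0.65 0 0 0;-0.11 -0.32 0.47 0.65 0 0 0;-0.11 -0.28 0.49 0.65 0 0 0"

```text
time_s: 15.3
eef_pos: [0.5447, 0.2485, 0.4539]
eef_rot: [0.75, -0.311, 0.224, -0.54]
wrist_force: [0.3, 0.3, -1.5]
opening: 0.365
```

Run:
```python
from plan import *
show()
R=down(JY-np.pi/2)*Rn.from_rotvec([np.pi/2,0,0])
print(plan([.62,.33,.72],R,10))
```

```text
p [0.5447 0.2485 0.4539] q [ 0.175 -0.36   1.866  0.137  0.861  1.377] F [ 0.3  0.3 -1.5] tool F [-0.2  1.3 -0.9] op 0.365 t 15.3
[[-0.11 -0.24  0.51  0.65  0.   -0.  ]
 [-0.11 -0.2   0.53  0.65  0.   -0.  ]
 [-0.11 -0.16  0.54  0.65  0.   -0.  ]
 [-0.11 -0.11  0.56  0.65  0.   -0.  ]
 [-0.11 -0.07  0.56  0.65  0.   -0.  ]
 [-0.11 -0.02  0.57  0.65  0.   -0.  ]
 [-0.11  0.02  0.57  0.65  0.   -0.  ]
 [-0.11  0.06  0.56  0.65  0.   -0.  ]
 [-0.11  0.11  0.56  0.65  0.   -0.  ]
 [-0.11  0.15  0.55  0.65  0.   -0.  ]]
```

>>> apply_moves --plan "-0.11 -0.24 0.51 0.65 0 0 0;-0.11 -0.2 0.53 0.65 0 0 0;-0.11 -0.16 0.54 0.65 0 0 0;-0.11 -0.11 0.56 0.65 0 0 0;-0.11 -0.07 0.56 0.65 0 0 0"

```text
time_s: 15.8
eef_pos: [0.5822, 0.2901, 0.5865]
eef_rot: [0.796, -0.16, 0.115, -0.573]
wrist_force: [0.2, -0.9, -0.7]
opening: 0.365
```

Run:
```python
from plan import *
show()
R=down(JY-np.pi/2)*Rn.from_rotvec([np.pi/2,0,0])
print(plan([.62,.33,.72],R,10))
```

```text
p [0.5822 0.2901 0.5865] q [ 0.246 -0.397  1.826  0.137  0.542  1.424] F [ 0.2 -0.9 -0.7] tool F [ 0.9  0.2 -0.7] op 0.365 t 15.8
[[-0.05 -0.01  0.28  0.33 -0.   -0.  ]
 [-0.05 -0.    0.28  0.33 -0.   -0.  ]
 [-0.05  0.01  0.28  0.33 -0.   -0.  ]
 [-0.05  0.02  0.28  0.33 -0.   -0.  ]
 [-0.05  0.03  0.28  0.33 -0.   -0.  ]
 [-0.05  0.04  0.28  0.33 -0.   -0.  ]
 [-0.05  0.05  0.28  0.33 -0.   -0.  ]
 [-0.05  0.06  0.28  0.33 -0.   -0.  ]
 [-0.05  0.08  0.27  0.33 -0.   -0.  ]
 [-0.05  0.09  0.27  0.33 -0.   -0.  ]]
```

Run:
```python
from plan import *
R=down(JY-np.pi/2)*Rn.from_rotvec([np.pi/2,0,0])
print(plan([.62,.33,.79],R,10))
```

```text
[[-0.05 -0.07  0.41  0.33 -0.   -0.  ]
 [-0.05 -0.05  0.42  0.33 -0.   -0.  ]
 [-0.05 -0.03  0.42  0.33 -0.   -0.  ]
 [-0.05 -0.02  0.42  0.33 -0.   -0.  ]
 [-0.05 -0.    0.42  0.33 -0.   -0.  ]
 [-0.05  0.02  0.42  0.33 -0.   -0.  ]
 [-0.05  0.03  0.42  0.33 -0.   -0.  ]
 [-0.05  0.05  0.42  0.33 -0.   -0.  ]
 [-0.05  0.06  0.41  0.33 -0.   -0.  ]
 [-0.05  0.08  0.41  0.33 -0.   -0.  ]]
```

>>> apply_moves --plan "-0.05 -0.07 0.41 0.33 0 0 0;-0.05 -0.05 0.42 0.33 0 0 0;-0.05 -0.03 0.42 0.33 0 0 0;-0.05 -0.02 0.42 0.33 0 0 0;-0.05 0 0.42 0.33 0 0 0"

```text
time_s: 16.3
eef_pos: [0.6024, 0.3098, 0.6884]
eef_rot: [0.807, -0.081, 0.058, -0.582]
wrist_force: [0.6, -0.3, -1.7]
opening: 0.367
```

>>> apply_moves --plan "-0.05 0.02 0.42 0.33 0 0 0;-0.05 0.03 0.42 0.33 0 0 0;-0.05 0.05 0.42 0.33 0 0 0;-0.05 0.06 0.41 0.33 0 0 0;-0.05 0.08 0.41 0.33 0 0 0"

```text
time_s: 16.8
eef_pos: [0.6219, 0.3296, 0.7902]
eef_rot: [0.811, -0.001, 0.0, -0.584]
wrist_force: [0.8, -0.5, -1.2]
opening: 0.368
```

Run:
```python
from plan import *
R=down(JY-np.pi/2)*Rn.from_rotvec([np.pi/2,0,0])
p,r,o=pose(); show((p,R)); print(r.as_matrix().round(4))
import json
cal=ctrl.get_calibration("wrist"); im=ctrl.camera("wrist")[:,:,::-1]; cv2.imwrite("pics/w8.png",im)
json.dump({k:np.array(v).tolist() for k,v in cal.items()}|{"p":p.tolist(),"r":r.as_quat().tolist()},open("w8.json","w"))
```

```text
p [0.6219 0.3296 0.7902] q [ 0.317 -0.307  1.599  0.021  0.281  1.55 ] F [ 0.8 -0.5 -1.2] tool F [ 0.7  0.6 -1.2] op 0.368 t 16.8
[0. 0. 0.] [ 0.01 -0.   -0.  ] tilt [-0.    -0.002  1.   ]
[[ 3.169e-01  9.484e-01  1.500e-03]
 [-9.484e-01  3.169e-01  5.000e-04]
 [-1.000e-04 -1.600e-03  1.000e+00]]
```

View pics/w8.png

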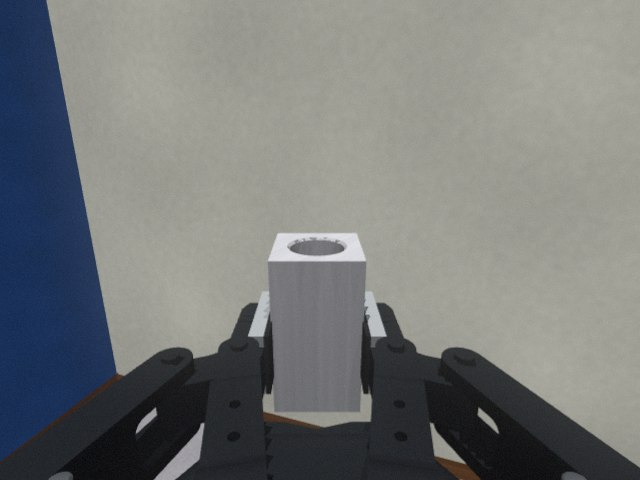

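Run:
```python
import cv2,numpy as np
a=cv2.imread("pics/w3.png");b=cv2.imread("pics/w8.png")
f=lambda im:cv2.resize(im[225:425,255:380],(375,600),interpolation=cv2.INTER_CUBIC)
cv2.imwrite("pics/cmp.png",np.hstack([f(a),f(b)]))
```

```text
(no output)
```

View pics/cmp.png

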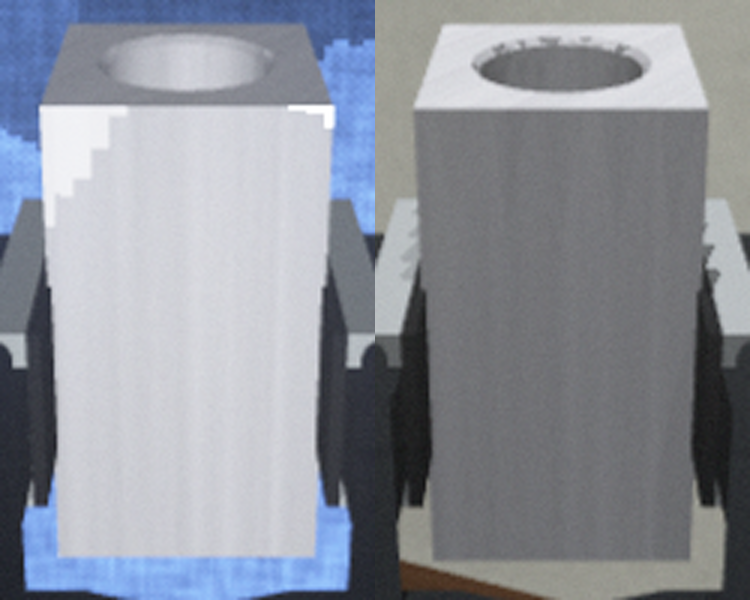

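Run:
```python
from held import *
def P(c): 
    k=[(30,16,16),(30,-16,16),(-30,16,16),(-30,-16,16),(30,16,-16),(30,-16,-16)]
    return [(*a,x/3+255-.33,y/3+225-.33) for a,(x,y) in zip(k,c)]
for fn,c in [("w3.json",[(40,104),(332,104),(58,556),(315,556),(68,24),(306,24)]),("w8.json",[(39,108),(333,108),(57,560),(316,560),(69,24),(307,24)])]:
    v,e=held(fn,P(c)); print(np.round(v,4),np.round(e,1).tolist())
```

```text
[-0.0005 -0.0015  0.0025 -0.0063 -0.0018 -0.0034] [[-0.1, 0.0], [0.2, 0.1], [0.1, 0.0], [-0.1, 0.2], [0.6, -0.1], [-0.7, -0.1]]
[ 0.0007 -0.0014  0.0039  0.0037 -0.0013 -0.0059] [[-0.2, -0.1], [0.3, 0.0], [0.3, -0.1], [-0.2, 0.2], [0.2, -0.0], [-0.4, 0.0]]
```

The hole (317,246) points up, with tilt from tool and grip together under about 0.5°. A short settle, then a final check.

>>> apply_moves --plan "0 0 0 0 0 0 0;0 0 0 0 0 0 0;0 0 0 0 0 0 0;0 0 0 0 0 0 0;0 0 0 0 0 0 0"

```text
time_s: 17.35
eef_pos: [0.6216, 0.3292, 0.7882]
eef_rot: [0.811, -0.002, 0.002, -0.584]
wrist_force: [-0.7, -0.5, -1.3]
opening: 0.367
```

Run:
```python
from h import *
show(); print(np.abs(ctrl.get_obs()["dq"]).max())
cv2.imwrite("pics/top9.png",ctrl.camera("top")[:,:,::-1])
cv2.imwrite("pics/scene9.png",ctrl.camera("scene")[:,:,::-1])
```

```text
p [0.6216 0.3292 0.7882] q [ 0.316 -0.308  1.601  0.023  0.283  1.549] F [-0.7 -0.5 -1.3] tool F [ 0.2 -0.9 -1.3] op 0.367 t 17.35
0.0036357027275644026
```

View pics/scene9.png

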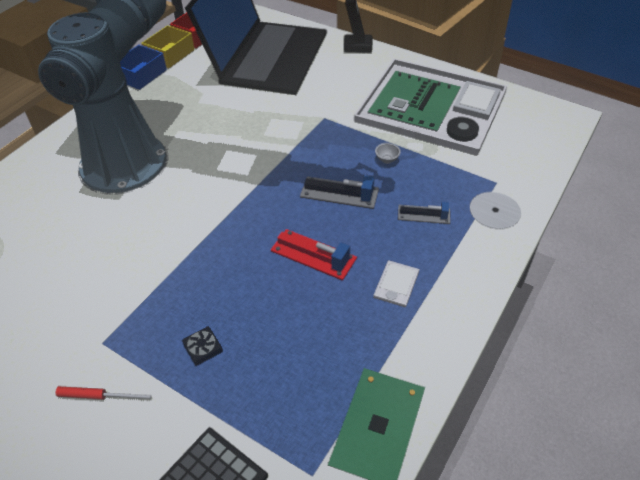

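The drive (398,283), fan (202,345), bowl (387,153) and jigs are where they were, and the arm is still. Handing in.

```bash
python3 -c "
from bench import ctrl
print(ctrl.hand_in())"
```

```text
the job is handed in; nothing more can be done
None
```

I did the job in the order asked and handed it in at about 17.5 s. I picked up the spacer, turned it about 163° and pushed it level over the pin of the large grey jig. I then drew it off and tipped it hole-up, still held in the gripper about 0.79 m above the bench.

- **Pin at the hole bottom:** with the last 2 mm of push the force rose to about 16 N with no advance. In the wrist view the gap to the post was about 10.8 mm, against 10 mm nominal. The stop came about 2 mm short of where my pose fit put it.
- **Pin entry:** partway in, the wrist read about 8 N downward, so I lowered the spacer about 2 mm and it went free. At the stop there was also about 9 N upward, probably the spacer resting on the rail.
- **Final pose:** the hole points up with an estimated tilt under 0.5°. The pose fit suggests the spacer shifted about 1 mm in the grip. The arm was still and the wrist force was about the spacer's weight.
- **Other things:** the drive, fan and bowl look unmoved in the last scene picture. I took a last top picture but did not check it.

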